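# Release the transport lock of a plate shaker with the long T-key

### The job

Release the shaker's transport lock: take the square-socketed T-key from its stand, lower it down the deep shaft in the shaker's top until its socket has dropped right over the square stem at the bottom, and turn the stem clockwise (seen from above) a quarter turn, fully to its stop. Then draw the key out and stand it back upright in its own stand, all the way down. Leave everything else on the bench where it is, the thin driver in the other stand included.

Things in the scene. Friction and masses are not known exactly. Their poses are not given: they have to be found in the camera images.
- key: the steel T-key, 180 mm tall, about 0.4 kg, round shank 16 mm thick. Origin: centre of its open lower end; z runs up the shank, x along the crossbar. Its lower 52 mm are a square head 29.5 mm outside (faces square to x and y) with a square socket 21.5 mm across, 40 mm deep, open below. Starts standing upright in its stand, at varying yaw
- key_bar (a point): middle of the key's crossbar, 170 mm above the key's lower end, on the shank's axis; axes as the key's. The crossbar is 100 mm long (x), 16 mm wide with flat sides (y), 20 mm high
- key_pocket (a point): centre of the floor of the pocket in the key's own stand, 20 mm above the bench: a round bore 50 mm across, 70 mm deep, open at the top of a fixed grey block 85 x 85 x 90 mm. The key's lower end rests here at the start and again at the end. A twin block holds the driver in a 14 mm bore; which stands where varies
- shaft_mouth (a point): centre of the mouth of the shaft, 125 mm above the bench, z up: a vertical round bore 50 mm across, 105 mm deep, near a corner of the top of the fixed white shaker (240 x 220 x 125 mm), with a steel rim. Also on the top: a platform with a plate, up to 28 mm above the top face, beginning 50 mm from the shaft's axis
- stem_shoulder (a point): point on the shaft's axis at the level of the stem's shoulder, 80 mm below the mouth (axes are the shaker's, not the stem's). The steel stem is 18 mm square from the floor up to here, then a cone from 18 to 7 mm wide, 8 mm high. The square's angle is not told and varies: a key out of line rests here; in line within 11 degrees (any of 4 ways) it drops 25 mm more, to the floor
- stem (a joint): how far the lock stem is turned clockwise (seen from above) from its locked end: 0 rad locked, 1.57 rad at the released stop; starts at 0 to 0.1. The turn only, not the compass angle of the square. Needs about 0.2 N m, stays where left. A white pointer on a round black face on the shaker's top, 95 mm from the shaft, turns with it one to one
- driver: bystander: thin T-handled driver standing in the other stand, black round crossbar 80 mm long and 16 mm thick, shank 10 mm, 158 mm tall; origin at its lower end
- tip_box: bystander: box 122 x 87 x 65 mm with a green lid; origin under its centre
- reagent: bystander: white bottle 60 mm across, 140 mm tall; origin under its centre
- jar: bystander: amber jar 72 mm across, 100 mm tall; origin under its centre
- beaker: bystander: steel beaker 76 mm across, 95 mm tall; origin under its centre
- plates: bystander: stack of three white plates 86 x 128 x 41 mm; origin under its centre
- tube_rack: bystander: blue tube rack 70 x 160 mm, 84 mm tall with its tubes; origin under its centre

How it is judged:
By the outcome, as a careful person would: the job done as asked, in the order asked, and still so for the second after the job is handed in, with the robot touching nothing.
It also fails if it takes over 72 s, if anything falls off the work surface, if the arm or the gripper's body presses on something with over 40 N, if the wrist force passes 120 N, or if a joint passes its speed limit or range.

### The arm

A 6-joint arm with a two-finger parallel gripper is mounted at the origin on the work surface. World frame = base frame: x ahead of the robot, y to its left, z up, the work surface at z = 0. Lengths are in m, angles in rad, forces in N, time in s.
With the tool pointing down it reaches from about 0.35 to 0.95 m from the base axis. Payload 17.4 kg.
Tool frame: the origin (TCP) lies on the centre line of the jaws, within the pads' length; the fingertips stand 17 mm ahead of it and the grasp point (between the pads) lies 2 mm behind it; z points along the fingers, y is the line along which they close (so a half turn about z gives the same grasp; the last joint's range is limited). The gripper opens to 93 mm and grips with 3 to 60 N. Pads are 15 mm wide; open, the fingers measure 128 mm over their backs; the gripper's body (75 mm by 188 mm) begins 65 mm behind the grasp point.
Start: joints at [1.078, 0.116, 1.442, -0, 1.584, -0.038], TCP at [0.297, 0.606, 0.236] pointing down, gripper open.
Joint ranges: [-2.83, 2.83], [-0.83, 2.19], [0.07, 2.5], [-1.14, 4.28], [0.01, 3], [-2.97, 2.97]. Speed limits (rad/s): [1.89, 1.89, 2.22, 3.14, 3.14, 3.14].

### API

Orientations are given as a unit quaternion [x, y, z, w].
In Python, from plant import * gives the robot as it stands. The module is installed in compiled form; this text tells all that it offers.
- The arm moves only by the tool jog_arm, never from a script. Its arguments are lists of equal length, an entry for each row: "travel": the shift along the tool's x, y, z in mm, a list of three; "rot": the turn, a rotation vector about the tool's x, y, z in degrees, a list of three. In form: {"travel": [[dx, dy, dz], ...], "rot": [[ax, ay, az], ...]}. A call has 1 to 12 rows; each row shifts and turns the commanded pose from where the row before left it, along the tool's axes as they then stand; what a row does not reach is not made up. A row lasts 1/12 s, in which the tool goes at most 41.7 mm and 7.16 degrees, less where a joint would pass 70% of its speed; a pose out of reach is approached as far as the arm can. A call is refused whole if a number of a shift passes 41.7 or a number of a turn 7.16, either way. A call with a gripper value outside its range is refused whole. "hand" is the opening in per cent of the stroke, from 0 (shut) to 100 (fully open), set as the call begins (left out, the last holds). The fingers move at their own pace and stop on an object; "grip_force" is the grip in N (left out, the last holds). Time passes only in rows, so rows that do not move let the fingers close. It gives the time, the measured TCP pose, the force, the opening and the grip force at its end, in the units of the state.
- get_obs(): the state, without advancing time (a new reading comes with each control period).
- snapshot(name): name is "scene" or "top"; returns (picture, depth): 400x640x3 uint8, red, green, blue; 400x640 float32, m along the optical axis (not along the pixel's ray), 0 where there is no reading.
- calibration(name): a dict with "camera_matrix" (3x3 intrinsics, pixels), "R" (3x3) and "t" (3): a world point X has camera coordinates R X + t. Camera axes: x right, y down, z forward; pixel columns grow to the right and rows downward; lengths in m; the calibration is good to about 2 mm. A picture is of the moment at which its call begins. calibration takes no time and is no camera call.
- finish_job(): hands the job in; it is judged then, once.
The state is a dict: "time": time; "qpos": joint angles; "joint_vel": joint speeds; "joint_efforts": joint torques, N m; "tool_pos": TCP position; "ee_rot": TCP orientation; "wrist_force": force on the tool from outside, world axes, zero at the start; "ft_torque": the same for the moment, N m; "finger_gap": finger opening in m; "finger_force": force on a finger pad.
Only numpy, scipy, OpenCV 4.12 (cv2) and the standard library are available. Lean on these libraries where they do the work, as an engineer would, in place of code of your own. Each camera call takes 0.05 s, during which the arm holds its last target. There are 200 camera calls.

## Working session

There is one attempt and no reset: what is moved stays moved. The work goes in short steps, Python scripts to look and compute and a tool call to move; the robot and the scene stay as the last step left them, time stands still between calls to the robot, and variables do not carry over. Pictures are saved under pics/ and viewed, at most 10 in all, crops included, and the job is handed in when it is done.

Besides the shell and the picture viewer there is one more tool, called by a JSON object that holds its "api" and its "payload". jog_arm: Moves the arm, as the interface text tells. Its arguments: {"type":"object","properties":{"travel":{"type":"array"},"rot":{"type":"array"},"hand":{"type":"number"},"grip_force":{"type":"number"}},"required":["travel","rot"]}

```bash
mkdir -p pics; python3 - <<'E'
from plant import *
import cv2,numpy as np
for n in("scene","top"):
    p,d=snapshot(n); np.savez(n+".npz",p=p,d=d); cv2.imwrite(f"pics/{n}0.png",p[:,:,::-1])
    c=calibration(n);print(n,c["camera_matrix"].tolist(),np.round(c["R"],3).tolist(),c["t"], -c["R"].T@c["t"])
print(get_obs())
E
```

```text
scene [[460.48961824958764, 0.0, 320.2929427061045], [0.0, 460.48961824958764, 200.69722714712788], [0.0, 0.0, 1.0]] [[-0.067, 0.998, -0.001], [0.716, 0.048, -0.697], [-0.695, -0.047, -0.717]] [ 0.01407622 -0.30995555  1.65733318] [1.37508485 0.07868928 0.9726117 ]
top [[370.09017976773225, 0.0, 320.7425414459128], [0.0, 370.09017976773225, 198.215875872763], [0.0, 0.0, 1.0]] [[-0.021, -1.0, -0.008], [-0.987, 0.022, -0.16], [0.16, 0.004, -0.987]] [0.01299344 0.57578783 0.98704817] [ 0.41064121 -0.0037903   1.06645392]
{'time': 0.1, 'qpos': array([ 1.07819161e+00,  1.16399688e-01,  1.44219777e+00,  8.29054299e-06,
        1.58396241e+00, -3.77823752e-02]), 'joint_vel': array([ 7.43501674e-04, -1.34665099e-03, -1.63486743e-03, -4.97281554e-05,
        8.27502388e-04, -1.30952380e-04]), 'joint_efforts': array([ 2.72871832e-03, -7.22891235e+01, -6.23864365e+01,  7.82994227e-02,
        2.27358006e-02, -1.69132505e-05]), 'tool_pos': array([0.29644931, 0.60624107, 0.23500526]), 'ee_rot': array([ 2.25456027e-01,  9.74253225e-01, -4.65614342e-04, -1.30751455e-04]), 'wrist_force': array([-0.09951197,  0.11007533, -0.64819301]), 'ft_torque': array([ 0.01992922,  0.02617954, -0.0124538 ]), 'finger_force': 0.0, 'finger_gap': 0.09325858094587722}
```

View pics/scene0.png

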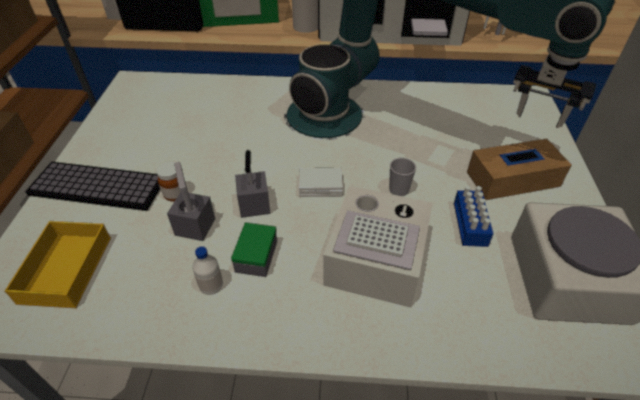

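View pics/top0.png

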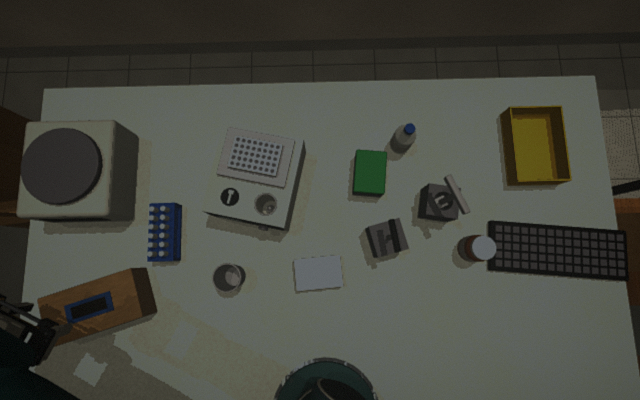

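The scene view shows the key at (182,180) in its stand at (191,217), the driver at (250,165) in its stand at (252,193), the shaft rim at (367,203) and the pointer at (404,211). In the top view these are the key bar at (456,194), the shaft at (265,204) and the dial at (230,196). Next I'll enlarge those areas.

```bash
python3 - <<'E'
import cv2,numpy as np
T=np.load("top.npz")["p"][:,:,::-1];S=np.load("scene.npz")["p"][:,:,::-1]
def c(I,u,v,w=32,h=24): 
    k=I[v-h:v+h,u-w:u+w].astype(float); k=np.clip(k*1.8,0,255).astype(np.uint8)
    return cv2.resize(k,(400,300),interpolation=cv2.INTER_CUBIC)
cv2.imwrite("pics/c1.png",np.vstack([np.hstack([c(T,445,200),c(T,250,200)]),np.hstack([c(S,190,190,48,36),c(S,385,205)])]))
E
```

```text
(no output)
```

View pics/c1.png

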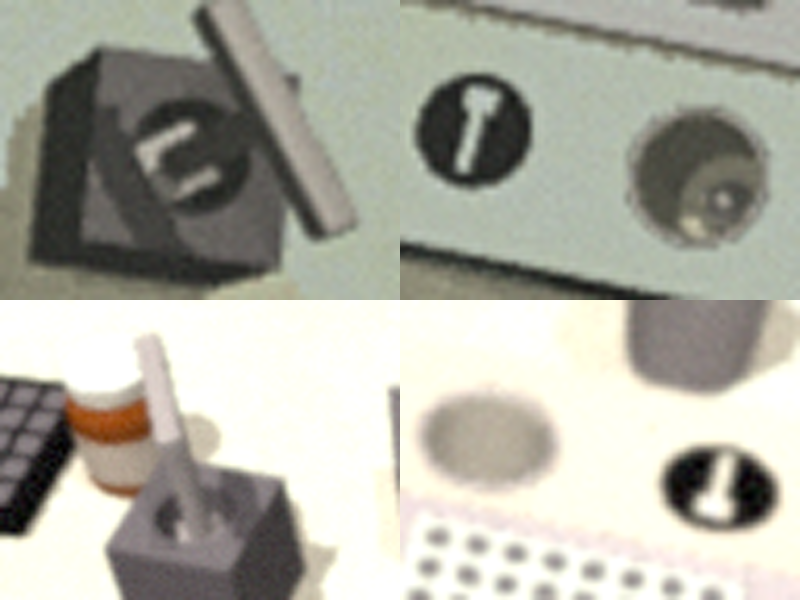

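```bash
cat >h.py <<'E'
import numpy as np,cv2
from plant import *
def pts(n,p,d):
    c=calibration(n);K=c["camera_matrix"];v,u=np.mgrid[0:400,0:640]
    r=np.stack([(u-K[0,2])/K[0,0],(v-K[1,2])/K[1,1],np.ones(u.shape)],-1)
    W=(r*d[...,None]-c["t"])@c["R"]; C=-c["R"].T@c["t"]; D=r@c["R"]
    return W,C,D
def plane(C,D,z): return C+D*((z-C[2])/D[...,2])[...,None]
def rectinfo(P):
    (c,s,a)=cv2.minAreaRect((P[:,:2]*1000).astype(np.float32)); return np.round(c,1),np.round(s,1),round(a,1)
def near(P,x,y,r): return np.hypot(P[...,0]-x,P[...,1]-y)<r
E
python3 - <<'E'
from h import *
for n in("top","scene"):
    f=np.load(n+".npz");W,C,D=pts(n,f["p"],f["d"]);g=f["p"].mean(2)
    ok=f["d"]>0
    if n=="top":
        print(W[194,456],W[204,265],W[196,230],W[237,392],W[210,432])
        kx=W[194,456]; P2=plane(C,D,.125)[204,265]; pk=plane(C,D,.09)[200,441];dr=W[237,392]
    m=ok&near(W,kx[0],kx[1],.09)&(W[...,2]>.185)&(W[...,2]<.215)
    print(n,"bar",rectinfo(plane(C,D,.2)[m]),m.sum(),W[m].mean(0))
    m=ok&near(W,dr[0],dr[1],.09)&(W[...,2]>.150)&(W[...,2]<.215)
    if m.sum():print(n,"driver",rectinfo(W[m]),m.sum(),W[m].mean(0))
    for nm,q,z in(("shaft",P2,.125),("pocket",pk,.09)):
        P=plane(C,D,z); near_=near(P,q[0],q[1],.035)
        m=ok&near_&(W[...,2]<z-.012)
        print(n,nm,m.sum(),rectinfo(P[m]),cv2.minEnclosingCircle((P[m][:,:2]*1000).astype(np.float32)))
    # obstacles
    for nm,q in(("shaker",(P2[0],P2[1],.3)),):
        m=ok&near(W,*q)&(abs(W[...,2]-.125)<.008); print(nm,rectinfo(W[m]))
E
```

```text
[ 0.55403722 -0.32045019  0.20040779] [0.56691482 0.16053123 0.02027276] [0.57378734 0.23416716 0.12709755] [ 0.45729787 -0.16889074  0.17351397] [ 0.53101183 -0.29468137  0.08751565]
top bar (array([ 553.7, -321.2]), array([98.7, 20.7]), 23.9) 351 [ 0.55376113 -0.32254297  0.19744451]
top driver (array([ 461.1, -174.2]), array([79.7, 16.2]), 8.8) 222 [ 0.46051074 -0.17308286  0.1758441 ]
top shaft 265 (array([550. , 142.8]), array([43.8, 44.5]), 90.0) ((550.0032348632812, 142.74526977539062), 23.816923141479492)
top pocket 173 (array([ 554.3, -323.4]), array([45.4, 43.1]), 88.7) ((554.0405883789062, -322.9081726074219), 24.136627197265625)
shaker (array([630.9, 177.6]), array([221.4, 241. ]), 77.2)
scene bar (array([ 564.9, -322.7]), array([116.7,  16.3]), 23.8) 212 [ 0.56551838 -0.32259206  0.19935057]
scene driver (array([ 466.5, -175.3]), array([81.8, 14. ]), 10.2) 134 [ 0.47061164 -0.17428126  0.17678546]
scene shaft 148 (array([557. , 142.4]), array([35.3, 45.8]), 3.8) ((556.6551513671875, 142.3637237548828), 23.239276885986328)
scene pocket 85 (array([ 562.5, -324.6]), array([37.5, 39.5]), 65.5) ((563.60205078125, -322.30938720703125), 22.561023712158203)
shaker (array([632.7, 175.2]), array([220. , 247.1]), 77.1)
```

{"api": "jog_arm", "payload": {"travel": [[0,0,-10],[0,0,-10],[0,0,-10],[0,0,-10],[0,0,-10],[0,0,-10],[0,0,-5]], "rot": [[0,0,-7.14],[0,0,-7.14],[0,0,-7.14],[0,0,-7.14],[0,0,-7.14],[0,0,-7.14],[0,0,-7.14]]}}

```text
time: 0.68
tool_pos: [0.2966, 0.6065, 0.3016]
ee_rot: [-0.21, 0.978, 0.0, 0.0]
wrist_force: [0.4, -0.5, -0.3]
finger_gap: 0.0929
finger_force: 0.0
```

{"api": "jog_arm", "payload": {"travel": [[5.9,-39.8,0],[5.9,-39.8,0],[5.9,-39.8,0],[5.9,-39.8,0],[5.9,-39.8,0],[5.9,-39.8,0],[5.9,-39.8,0],[5.9,-39.8,0],[5.9,-39.8,0],[5.9,-39.8,0],[5.9,-39.8,0],[5.9,-39.8,0]], "rot": [[0,0,0],[0,0,0],[0,0,0],[0,0,0],[0,0,0],[0,0,0],[0,0,0],[0,0,0],[0,0,0],[0,0,0],[0,0,0],[0,0,0]]}}

```text
time: 1.68
tool_pos: [0.4253, 0.1392, 0.3006]
ee_rot: [-0.207, 0.978, 0.0, 0.0]
wrist_force: [1.0, 0.6, 0.3]
finger_gap: 0.093
finger_force: 0.0
```

{"api": "jog_arm", "payload": {"travel": [[5.9,-39.8,0],[5.9,-39.8,0],[5.9,-39.8,0],[5.9,-39.8,0],[5.9,-39.8,0],[5.9,-39.8,0],[5.9,-39.8,0],[5.9,-39.8,0],[5.9,-39.8,0],[5.9,-39.8,0],[5.9,-30,0],[0,0,0]], "rot": [[0,0,0],[0,0,0],[0,0,0],[0,0,0],[0,0,0],[0,0,0],[0,0,0],[0,0,0],[0,0,0],[0,0,0],[0,0,0],[0,0,0]]}}

```text
time: 2.68
tool_pos: [0.5399, -0.2809, 0.2989]
ee_rot: [-0.206, 0.979, 0.0, -0.001]
wrist_force: [-0.3, 0.0, -0.3]
finger_gap: 0.0929
finger_force: 0.0
```

```bash
cat >>h.py <<'E'
from scipy.spatial.transform import Rotation as Rn
def delta(x,y,z,yaw=None):
    o=get_obs();M=Rn.from_quat(o["ee_rot"]).as_matrix();a=np.degrees(np.arctan2(M[1,1],M[0,1]))
    print("t",round(o["time"],2),"pos",o["tool_pos"].round(4),"yaw_y",round(a,2),"tilt",M[:,2].round(4),"q6",np.degrees(o["qpos"][5]).round(1),"gap",round(o["finger_gap"],4),"F",o["wrist_force"].round(1),"T",o["ft_torque"].round(2))
    print("tool delta mm",(M.T@(np.array([x,y,z])-o["tool_pos"])*1000).round(1),"rotz",None if yaw is None else round((a-yaw+180)%360-180,1))
E
python3 - <<'E'
from h import *
delta(.5547,-.3232,.188,113.9)
E
```

```text
t 2.68 pos [ 0.5399 -0.2809  0.2989] yaw_y 113.74 tilt [-2.2e-03  3.0e-04 -1.0e+00] q6 -143.6 gap 0.0929 F [-0.3  0.  -0.3] T [ 0.06  0.03 -0.01]
tool delta mm [  3.3 -44.8 110.8] rotz -0.2
```

{"api": "jog_arm", "payload": {"travel": [[1.6,-22,0],[1.6,-22,0],[0,0,0],[0,0,0]], "rot": [[0,0,0],[0,0,0],[0,0,0],[0,0,0]]}}

```text
time: 3.02
tool_pos: [0.5546, -0.3182, 0.2999]
ee_rot: [-0.207, 0.978, 0.001, -0.0]
wrist_force: [-0.1, 0.6, 0.0]
finger_gap: 0.0933
finger_force: 0.0
```

```bash
python3 - <<'E'
from h import *
delta(.5547,-.3232,.188,113.9)
p,d=snapshot("scene");W,C,D=pts("scene",p,d)
g=np.clip(p[120:240,130:290,::-1]*1.5,0,255).astype(np.uint8)
cv2.imwrite("pics/s1.png",cv2.resize(g,(800,600),interpolation=cv2.INTER_CUBIC))
E
```

```text
t 3.02 pos [ 0.5546 -0.3182  0.2999] yaw_y 113.88 tilt [-1.1e-03  8.0e-04 -1.0e+00] q6 -146.0 gap 0.0933 F [-0.1  0.6  0. ] T [ 0.08 -0.05 -0.04]
tool delta mm [  1.8  -4.7 111.9] rotz -0.0
```

View pics/s1.png

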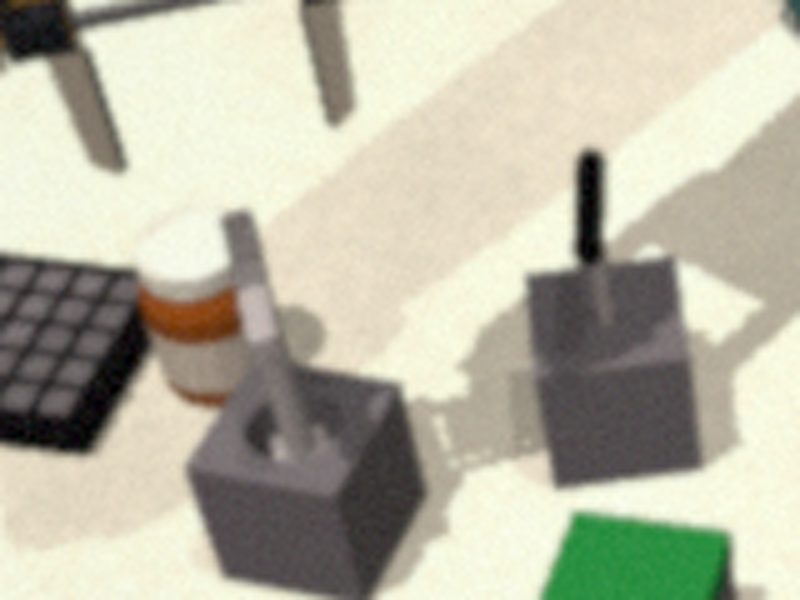

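The open fingers at (95,165) and (340,120) are over either side of the key bar (250,240) and clear of the driver (590,150). Next I descend and grip.

{"api": "jog_arm", "payload": {"travel": [[0.5,-1.6,10],[0.5,-1.6,10],[0.5,-1.5,10],[0,0,10],[0,0,10],[0,0,10],[0,0,10],[0,0,10],[0,0,10],[0,0,10],[0,0,10],[0,0,2]], "rot": [[0,0,0],[0,0,0],[0,0,0],[0,0,0],[0,0,0],[0,0,0],[0,0,0],[0,0,0],[0,0,0],[0,0,0],[0,0,0],[0,0,0]]}}

```text
time: 4.07
tool_pos: [0.5547, -0.3226, 0.1863]
ee_rot: [-0.207, 0.978, 0.001, -0.001]
wrist_force: [0.4, 0.4, -1.1]
finger_gap: 0.093
finger_force: 0.0
```

{"api": "jog_arm", "payload": {"travel": [[0,0,0],[0,0,0],[0,0,0],[0,0,0],[0,0,0],[0,0,0],[0,0,0],[0,0,0],[0,0,0],[0,0,0],[0,0,0],[0,0,0]], "rot": [[0,0,0],[0,0,0],[0,0,0],[0,0,0],[0,0,0],[0,0,0],[0,0,0],[0,0,0],[0,0,0],[0,0,0],[0,0,0],[0,0,0]], "hand": 0, "grip_force": 20}}

```text
time: 5.07
tool_pos: [0.5552, -0.3229, 0.1887]
ee_rot: [-0.207, 0.978, -0.0, 0.0]
wrist_force: [0.6, -0.2, -0.3]
finger_gap: 0.0175
finger_force: 0.2
```

{"api": "jog_arm", "payload": {"travel": [[0,0,0],[0,0,0],[0,0,0],[0,0,0]], "rot": [[0,0,0],[0,0,0],[0,0,0],[0,0,0]], "grip_force": 50}}

```text
time: 5.4
tool_pos: [0.5551, -0.3229, 0.1886]
ee_rot: [-0.207, 0.978, -0.0, -0.0]
wrist_force: [0.9, -0.3, -1.3]
finger_gap: 0.0156
finger_force: 50.0
```

```bash
python3 - <<'E'
from h import *
delta(.5547,-.3232,.188,113.9)
E
```

```text
t 5.4 pos [ 0.5551 -0.3229  0.1886] yaw_y 113.92 tilt [-0. -0. -1.] q6 -146.4 gap 0.0156 F [ 0.9 -0.3 -1.3] T [-0.03 -0.03  0.  ]
tool delta mm [ 0.5 -0.1  0.6] rotz 0.0
```

{"api": "jog_arm", "payload": {"travel": [[0,0,-8],[0,0,-16],[0,0,-20],[0,0,-20],[0,0,-20],[0,0,-20],[0,0,-20],[0,0,-20],[0,0,-20],[0,0,-16],[0,0,-10],[0,0,0]], "rot": [[0,0,0],[0,0,0],[0,0,0],[0,0,0],[0,0,0],[0,0,0],[0,0,0],[0,0,0],[0,0,0],[0,0,0],[0,0,0],[0,0,0]]}}

```text
time: 6.4
tool_pos: [0.5553, -0.3229, 0.3811]
ee_rot: [-0.207, 0.978, -0.001, 0.001]
wrist_force: [0.1, 0.2, -3.6]
finger_gap: 0.0157
finger_force: 50.0
```

```bash
python3 - <<'E'
from h import *
delta(.551,.143,.378,113.9)
for n in("scene","top"):
    p,d=snapshot(n);W,C,D=pts(n,p,d);ok=d>0
    P=plane(C,D,.09);m=ok&near(P,.555,-.3245,.035)&(W[...,2]<.082)
    if m.sum()>5:print(n,"pocket",rectinfo(P[m]))
    m=ok&near(W,.555,-.3245,.075)&(abs(W[...,2]-.09)<.006)
    if m.sum()>5:print(n,"block",rectinfo(W[m]))
    if n=="scene": S=p
    else: T=p
I=[]
for _ in range(6):
    p,d=snapshot("top"); I.append(p.astype(float)); 
g=np.mean(I,0)[188:218,246:286,::-1]
W,C,D=pts("top",p,d)
np.set_printoptions(linewidth=200)
print((W[196:216,257:277,2]*1000).round().astype(int))
S=S[:,:,::-1][130:230,150:300]
g=np.clip(g*2.2,0,255).astype(np.uint8)
cv2.imwrite("pics/c2.png",np.hstack([cv2.resize(g,(400,300),interpolation=cv2.INTER_CUBIC),cv2.resize(S,(400,300))]))
E
```

```text
t 6.4 pos [ 0.5553 -0.3229  0.3811] yaw_y 113.93 tilt [ 0.0023 -0.0014 -1.    ] q6 -146.4 gap 0.0157 F [ 0.1  0.2 -3.6] T [0.09 0.04 0.08]
tool delta mm [-185.1  427.6    2.4] rotz 0.0
scene pocket (array([ 561. , -325.1]), array([40. , 41.9]), 66.7)
scene block (array([ 557.9, -326.4]), array([87.4, 89.6]), 79.9)
top pocket (array([ 554.3, -323.5]), array([45.7, 43.1]), 88.7)
top block (array([ 554.9, -324.6]), array([86.7, 85.5]), 79.6)
[[ 124  127  123  125  119  114  111  105  106  103  103  101  106  117  127  130  129  129  126  124]
 [ 128  128  126  114  111  104   99   90   89   88   85   87   89   92  105  127  131  128  122  125]
 [ 123  124  114  107  101   95   86   79   76   73   69   68   71   70   76   94  124  126  124  124]
 [ 126  114  106   96   93   84   75   66   65   54   60   51   53   51   57   66   80  124  126  126]
 [ 118  110  102   90   85   73   65   57   51   48   44   37   35   33   35   35   49  127  130  126]
 [ 114  102   91   84   73   64   56   50   40   34   32   24   20   18   20   21   20 1066  125  123]
 [ 111   99   90   77   68   53   48   
[... 703 characters left out ...]
   37   22   18   20   17   23   51   50   52   52   50   47   48  122  127  124]
 [ 125  105   76   57   39   22   20   17   18   20   45   47   48   50   44   44  126  128  125  123]
 [ 125  123   88   68   43   27   20   17   22   19   20   44   46   46   44  128  128  126  122  128]
 [ 125  130  126   88   54   28   18   23   19   16   15   44   42   34  125  127  126  128  125  122]
 [ 124  127  124  126  120   42   21   18   22   19   23   19  128  126  127  126  125  124  124  125]
 [ 125  123  125  127  125  129  127  123  126  123  126  129  126  129  123  124  123  124  124  125]
 [ 127  125  124  122  125  126  127  127  128  127  129  124  124  126  124  125  128  125  123  126]]
```

View pics/c2.png

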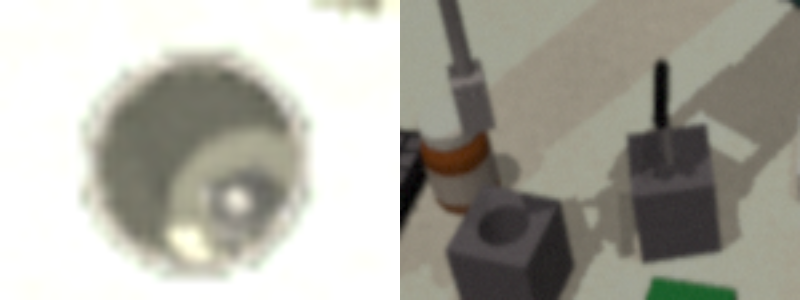

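The shaft crop shows the stem's cone tip at (238,200). The depth resolves the square's outline, with only its lower right edge hidden by the rim. The other crop shows the key lifted clear at (465,90) and the pocket empty at (500,225). I'll fit the stem's angle from the depth.

```bash
python3 - <<'E'
from h import *
acc=np.zeros((400,640));
for _ in range(8):
    p,d=snapshot("top");W,C,D=pts("top",p,d);acc+=np.where(d>0,W[...,2],.02)/8
z=acc; Ws=plane(C,D,1.0); Wp=C+D*((z-C[2])/D[...,2])[...,None]
m=(z>.034)&(z<.07)&near(Wp,.551,.143,.0175)
print(m.sum(),rectinfo(Wp[m]),Wp[m].mean(0))
for r in range(203,215): print(''.join('#' if m[r,c] else '.' for c in range(255,277)))
# best-angle: minimal 4-fold support extents per angle
X=Wp[m][:,:2]*1000
for a in range(0,90,6):
    t=np.radians(a);q=X@np.array([[np.cos(t),-np.sin(t)],[np.sin(t),np.cos(t)]]);print(a,np.ptp(q,axis=0).round(1),end='; ')
E
```

```text
45 (array([551.2, 143.9]), array([17.7, 18.1]), 21.3) [0.55066681 0.14362299 0.04688655]
......................
......................
..............####....
............######....
...........#######....
...........########...
............#######...
............######....
.............####.....
.............###......
......................
......................
0 [20.3 19.6]; 6 [19.1 19.2]; 12 [18.6 18.5]; 18 [18.1 18. ]; 24 [17.7 18.2]; 30 [18.1 19.1]; 36 [18.3 20.3]; 42 [18.2 21.3]; 48 [18.6 22. ]; 54 [19.4 22.5]; 60 [20.  22.7]; 66 [20.3 22.7]; 72 [20.5 22.5]; 78 [20.4 22. ]; 84 [20.1 21.3];
```

{"api": "jog_arm", "payload": {"travel": [[-14,33,0],[-14,33,0],[-14,33,0],[-14,33,0],[-14,33,0],[-14,33,0],[-14,33,0],[-14,33,0],[-14,33,0],[-14,33,0],[-14,33,0],[-14,33,0]], "rot": [[0,0,0],[0,0,0],[0,0,0],[0,0,0],[0,0,0],[0,0,0],[0,0,0],[0,0,0],[0,0,0],[0,0,0],[0,0,0],[0,0,0]]}}

```text
time: 8.2
tool_pos: [0.5477, 0.109, 0.3789]
ee_rot: [-0.207, 0.978, -0.0, 0.0]
wrist_force: [1.3, -1.0, -4.3]
finger_gap: 0.0155
finger_force: 50.0
```

{"api": "jog_arm", "payload": {"travel": [[-12,22,0],[-5,10,0],[0,0,0],[0,0,0],[0,0,0]], "rot": [[0,0,0],[0,0,0],[0,0,0],[0,0,0],[0,0,0]]}}

```text
time: 8.62
tool_pos: [0.5508, 0.1424, 0.3787]
ee_rot: [-0.207, 0.978, -0.0, -0.0]
wrist_force: [-0.1, -0.8, -4.2]
finger_gap: 0.0157
finger_force: 50.0
```

```bash
python3 - <<'E'
from h import *
delta(.551,.143,.378,113.9)
E
```

```text
t 8.62 pos [0.5508 0.1424 0.3787] yaw_y 113.88 tilt [ 1.e-04 -3.e-04 -1.e+00] q6 -102.0 gap 0.0157 F [-0.1 -0.8 -4.2] T [0.08 0.04 0.06]
tool delta mm [-0.4  0.4  0.7] rotz -0.0
```

Stem faces are at about 21° and the key at 24°, so they are already in line. Lowering to just above the cone.

{"api": "jog_arm", "payload": {"travel": [[-0.5,0.7,10],[0,0,14],[0,0,14],[0,0,14],[0,0,14],[0,0,14],[0,0,14],[0,0,14],[0,0,14],[0,0,14],[0,0,14],[0,0,0]], "rot": [[0,0,0],[0,0,0],[0,0,0],[0,0,0],[0,0,0],[0,0,0],[0,0,0],[0,0,0],[0,0,0],[0,0,0],[0,0,0],[0,0,0]]}}

```text
time: 9.62
tool_pos: [0.5501, 0.1441, 0.225]
ee_rot: [-0.207, 0.978, -0.0, -0.002]
wrist_force: [-0.7, -0.6, -4.3]
finger_gap: 0.016
finger_force: 50.0
```

{"api": "jog_arm", "payload": {"travel": [[0,0,3],[0,0,3],[0,0,3],[0,0,3],[0,0,0]], "rot": [[0,0,0],[0,0,0],[0,0,0],[0,0,0],[0,0,0]]}}

```text
time: 10.03
tool_pos: [0.5508, 0.1442, 0.2163]
ee_rot: [-0.207, 0.978, -0.0, -0.0]
wrist_force: [-0.3, 0.1, -4.1]
finger_gap: 0.0156
finger_force: 50.0
```

```bash
python3 - <<'E'
from h import *
delta(.551,.1433,.1886,113.9)
E
```

```text
t 10.03 pos [0.5508 0.1442 0.2163] yaw_y 113.92 tilt [-2.e-04 -0.e+00 -1.e+00] q6 -101.8 gap 0.0156 F [-0.3  0.1 -4.1] T [ 0.05 -0.02 -0.01]
tool delta mm [ 0.2 -0.9 27.7] rotz 0.0
```

{"api": "jog_arm", "payload": {"travel": [[0,-0.5,2],[0,0,2],[0,0,2],[0,0,0]], "rot": [[0,0,0],[0,0,0],[0,0,0],[0,0,0]]}}

```text
time: 10.37
tool_pos: [0.5511, 0.1438, 0.2102]
ee_rot: [-0.207, 0.978, 0.0, -0.0]
wrist_force: [0.6, 0.1, -4.1]
finger_gap: 0.0159
finger_force: 50.0
```

Past the shoulder height (0.2137) without any contact force, so the socket is dropping over the stem.

{"api": "jog_arm", "payload": {"travel": [[0,0,3],[0,0,3],[0,0,3],[0,0,3],[0,0,3],[0,0,3],[0,0,1],[0,0,0]], "rot": [[0,0,0],[0,0,0],[0,0,0],[0,0,0],[0,0,0],[0,0,0],[0,0,0],[0,0,0]]}}

```text
time: 11.03
tool_pos: [0.551, 0.1438, 0.1913]
ee_rot: [-0.207, 0.978, 0.0, -0.0]
wrist_force: [0.4, 0.6, -5.1]
finger_gap: 0.0157
finger_force: 50.0
```

{"api": "jog_arm", "payload": {"travel": [[0,0,1],[0,0,1],[0,0,0]], "rot": [[0,0,0],[0,0,0],[0,0,0]]}}

```text
time: 11.28
tool_pos: [0.5511, 0.1438, 0.1895]
ee_rot: [-0.207, 0.978, 0.0, -0.0]
wrist_force: [0.5, 0.2, -4.4]
finger_gap: 0.0157
finger_force: 50.0
```

{"api": "jog_arm", "payload": {"travel": [[0,0,0.7],[0,0,0],[0,0,0],[0,0,0],[0,0,0],[0,0,0],[0,0,0],[0,0,0],[0,0,0],[0,0,0],[0,0,0],[0,0,0]], "rot": [[0,0,0],[0,0,5],[0,0,5],[0,0,5],[0,0,5],[0,0,5],[0,0,5],[0,0,5],[0,0,5],[0,0,5],[0,0,5],[0,0,0]], "grip_force": 60}}

```text
time: 12.28
tool_pos: [0.5515, 0.1439, 0.1891]
ee_rot: [0.228, 0.974, 0.0, 0.001]
wrist_force: [4.4, 1.0, -5.7]
finger_gap: 0.0154
finger_force: 60.0
```

```bash
python3 - <<'E'
from h import *
delta(.551,.1438,.1886,113.9)
E
```

```text
t 12.28 pos [0.5515 0.1439 0.1891] yaw_y 63.68 tilt [ 1.3e-03  3.0e-04 -1.0e+00] q6 -51.6 gap 0.0154 F [ 4.4  1.  -5.7] T [ 0.41 -1.37  0.15]
tool delta mm [ 0.4 -0.3  0.5] rotz -50.2
```

{"api": "jog_arm", "payload": {"travel": [[0,0,0],[0,0,0],[0,0,0],[0,0,0],[0,0,0],[0,0,0],[0,0,0],[0,0,0],[0,0,0]], "rot": [[0,0,5],[0,0,5],[0,0,5],[0,0,5],[0,0,5],[0,0,5],[0,0,4],[0,0,0],[0,0,0]]}}

```text
time: 13.03
tool_pos: [0.5516, 0.1438, 0.1891]
ee_rot: [0.499, 0.866, 0.0, 0.001]
wrist_force: [5.1, 0.8, -4.6]
finger_gap: 0.0151
finger_force: 60.0
```

```bash
python3 - <<'E'
from h import *
delta(.551,.1438,.1886,113.9)
E
```

```text
t 13.03 pos [0.5516 0.1438 0.1891] yaw_y 30.09 tilt [ 1.7e-03  1.0e-04 -1.0e+00] q6 -18.0 gap 0.0151 F [ 5.1  0.8 -4.6] T [ 0.14 -1.69  0.11]
tool delta mm [ 0.4 -0.5  0.5] rotz -83.8
```

{"api": "jog_arm", "payload": {"travel": [[0,0.5,0],[0,0,0],[0,0,0],[0,0,0]], "rot": [[0,0,4],[0,0,4],[0,0,0],[0,0,0]]}}

```text
time: 13.37
tool_pos: [0.552, 0.1439, 0.1891]
ee_rot: [0.559, 0.829, 0.0, 0.001]
wrist_force: [4.7, -0.6, -5.1]
finger_gap: 0.0155
finger_force: 60.0
```

```bash
python3 - <<'E'
from h import *
delta(.551,.1438,.1886,113.9)
p,d=snapshot("scene");cv2.imwrite("pics/s3.png",cv2.resize(p[150:260,310:450,::-1],(764,600),interpolation=cv2.INTER_CUBIC))
E
```

```text
t 13.37 pos [0.552  0.1439 0.1891] yaw_y 22.09 tilt [ 1.5e-03 -2.0e-04 -1.0e+00] q6 -10.0 gap 0.0155 F [ 4.7 -0.6 -5.1] T [-0.09 -1.51  0.12]
tool delta mm [ 0.3 -1.   0.5] rotz -91.8
```

View pics/s3.png

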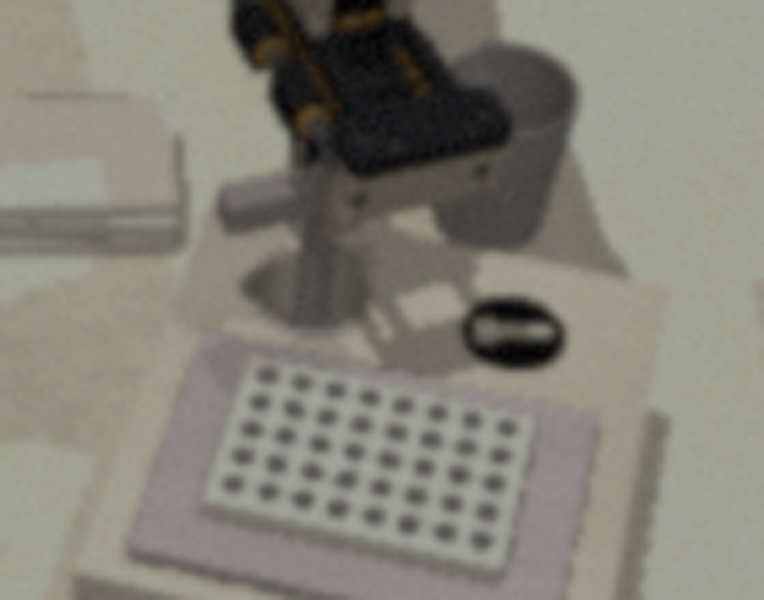

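The pointer at (515,335) has swung about 80° and the key is seated in the shaft. I keep turning in small steps until the torque rises at the stop.

{"api": "jog_arm", "payload": {"travel": [[0,0,0],[0,0,0],[0,0,0]], "rot": [[0,0,4],[0,0,4],[0,0,0]]}}

```text
time: 13.67
tool_pos: [0.552, 0.1439, 0.1891]
ee_rot: [0.617, 0.787, 0.0, 0.001]
wrist_force: [5.3, -1.2, -4.5]
finger_gap: 0.0153
finger_force: 60.0
```

```bash
python3 - <<'E'
from h import *
delta(.551,.1438,.1886,113.9)
E
```

```text
t 13.67 pos [0.552  0.1439 0.1891] yaw_y 13.85 tilt [ 1.6e-03 -3.0e-04 -1.0e+00] q6 -1.8 gap 0.0153 F [ 5.3 -1.2 -4.5] T [-0.16 -1.66  0.15]
tool delta mm [ 0.2 -1.   0.5] rotz -100.0
```

{"api": "jog_arm", "payload": {"travel": [[0,0,0],[0,0,0],[0,0,0]], "rot": [[0,0,2],[0,0,1],[0,0,0]]}}

```text
time: 13.92
tool_pos: [0.552, 0.1439, 0.1891]
ee_rot: [0.636, 0.772, 0.0, 0.001]
wrist_force: [5.8, -0.3, -5.3]
finger_gap: 0.0153
finger_force: 60.0
```

```bash
python3 - <<'E'
from h import *
delta(.551,.1438,.1886,113.9)
E
```

```text
t 13.92 pos [0.552  0.1439 0.1891] yaw_y 11.04 tilt [ 1.6e-03 -3.0e-04 -1.0e+00] q6 1.0 gap 0.0153 F [ 5.8 -0.3 -5.3] T [-0.19 -1.68  0.2 ]
tool delta mm [ 0.1 -1.   0.5] rotz -102.9
```

{"api": "jog_arm", "payload": {"travel": [[0,0,0],[0,0,0],[0,0,0]], "rot": [[0,0,2],[0,0,1],[0,0,0]]}}

```text
time: 14.17
tool_pos: [0.552, 0.1438, 0.1891]
ee_rot: [0.656, 0.755, 0.0, 0.001]
wrist_force: [4.8, -0.7, -5.3]
finger_gap: 0.0154
finger_force: 60.0
```

```bash
python3 - <<'E'
from h import *
delta(.551,.1438,.1886,113.9)
E
```

```text
t 14.17 pos [0.552  0.1438 0.1891] yaw_y 8.04 tilt [ 1.6e-03 -4.0e-04 -1.0e+00] q6 4.0 gap 0.0154 F [ 4.8 -0.7 -5.3] T [-0.26 -1.67  0.23]
tool delta mm [ 0.1 -1.   0.5] rotz -105.9
```

{"api": "jog_arm", "payload": {"travel": [[0,0,0],[0,0,0],[0,0,0]], "rot": [[0,0,2],[0,0,1],[0,0,0]]}}

```text
time: 14.42
tool_pos: [0.5521, 0.1438, 0.1891]
ee_rot: [0.675, 0.738, 0.0, 0.001]
wrist_force: [5.6, -0.4, -5.7]
finger_gap: 0.0157
finger_force: 60.1
```

```bash
python3 - <<'E'
from h import *
delta(.551,.1438,.1886,113.9)
E
```

```text
t 14.42 pos [0.5521 0.1438 0.1891] yaw_y 5.05 tilt [ 1.7e-03 -4.0e-04 -1.0e+00] q6 7.0 gap 0.0157 F [ 5.6 -0.4 -5.7] T [-0.33 -1.72  0.33]
tool delta mm [ 0.1 -1.1  0.5] rotz -108.9
```

{"api": "jog_arm", "payload": {"travel": [[0,0,0],[0,0,0],[0,0,0],[0,0,0]], "rot": [[0,0,2],[0,0,2],[0,0,0],[0,0,0]]}}

```text
time: 14.75
tool_pos: [0.552, 0.1438, 0.1892]
ee_rot: [0.7, 0.714, 0.0, 0.001]
wrist_force: [4.8, -1.2, -5.4]
finger_gap: 0.0154
finger_force: 60.6
```

```bash
cat >>h.py <<'E'
def pointer(n,p,off=0):
    W,C,D=pts(n,p,np.ones((400,640)));P=plane(C,D,.127)
    g=p.mean(2); dk=near(P,.5745,.2345,.03)&(g<55); c=P[dk].mean(0)[:2]
    (cx,cy),r=cv2.minEnclosingCircle((P[dk][:,:2]*1000).astype(np.float32))
    m=(np.hypot(P[...,0]-cx/1e3,P[...,1]-cy/1e3)<r/1e3-.003)
    w=np.clip(g-60,0,None)*m; X=P[...,:2]-[cx/1e3,cy/1e3]
    mu=(w[...,None]*X).sum((0,1))/w.sum();Y=X-mu
    Cv=np.einsum('ij,ija,ijb->ab',w,Y,Y); v=np.linalg.eigh(Cv)[1][:,1]
    print(n,"dial",cx,cy,r,"pointer axis deg",np.degrees(np.arctan2(v[1],v[0]))%180,"head dir",mu*1e3)
E
python3 - <<'E'
from h import *
delta(.551,.1438,.1886,113.9)
for n in("top","scene"):
    pointer(n,np.load(n+".npz")["p"]); p,d=snapshot(n); pointer(n,p)
E
```

```text
t 14.75 pos [0.552  0.1438 0.1892] yaw_y 1.13 tilt [ 1.5e-03 -7.0e-04 -1.0e+00] q6 10.9 gap 0.0154 F [ 4.8 -1.2 -5.4] T [-0.44 -1.54  0.72]
tool delta mm [ 0.1 -1.   0.6] rotz -112.8
top dial 572.60986328125 235.4337921142578 23.423152923583984 pointer axis deg 165.5163600448706 head dir [4.03175042 0.01124619]
top dial 574.40576171875 234.41253662109375 29.842220306396484 pointer axis deg 88.74892258904583 head dir [-26.6063071    1.56403679]
scene dial 576.334716796875 234.01654052734375 21.478361129760742 pointer axis deg 165.9749211743298 head dir [ 2.61587997 -0.84525996]
scene dial 576.8424682617188 233.78726196289062 21.468101501464844 pointer axis deg 76.71562204773558 head dir [-3.48752387 -2.93215962]
```

The pointer has turned 89.3°, from 166° to 77°. It now lies along the shaker's axis, and the torque rose to 0.7 N m, so the stem is at its stop. I back off within the play and draw the key out.

{"api": "jog_arm", "payload": {"travel": [[0,0,0],[0,0,0],[0,0,0],[0,0,0],[0,0,0]], "rot": [[0,0,-3],[0,0,-3],[0,0,-3],[0,0,-2],[0,0,0]]}}

```text
time: 15.27
tool_pos: [0.5518, 0.1437, 0.1892]
ee_rot: [0.628, 0.778, 0.0, 0.001]
wrist_force: [3.5, -0.5, -3.2]
finger_gap: 0.0153
finger_force: 60.0
```

```bash
python3 - <<'E'
from h import *
delta(.551,.1433,.1886,113.9)
E
```

```text
t 15.27 pos [0.5518 0.1437 0.1892] yaw_y 12.18 tilt [ 1.e-03 -6.e-04 -1.e+00] q6 -0.1 gap 0.0153 F [ 3.5 -0.5 -3.2] T [-0.56 -1.28 -0.  ]
tool delta mm [-0.2 -0.9  0.6] rotz -101.7
```

{"api": "jog_arm", "payload": {"travel": [[0,0,-2],[0,0,-4],[0,0,-5],[0,0,-5],[0,0,-5],[0,0,-5],[0,0,-5],[0,0,-5],[0,0,0]], "rot": [[0,0,0],[0,0,0],[0,0,0],[0,0,0],[0,0,0],[0,0,0],[0,0,0],[0,0,0],[0,0,0]]}}

```text
time: 16.02
tool_pos: [0.5516, 0.1441, 0.2263]
ee_rot: [0.63, 0.777, 0.0, 0.0]
wrist_force: [0.4, 0.4, -3.9]
finger_gap: 0.0156
finger_force: 60.0
```

```bash
python3 - <<'E'
from h import *
delta(.551,.1433,.390,113.9)
p,d=snapshot("scene"); pointer("scene",p)
E
```

```text
t 16.02 pos [0.5516 0.1441 0.2263] yaw_y 11.92 tilt [ 9.e-04  4.e-04 -1.e+00] q6 0.1 gap 0.0156 F [ 0.4  0.4 -3.9] T [-0.07  0.03 -0.05]
tool delta mm [  -0.6   -0.6 -163.7] rotz -102.0
scene dial 576.0307006835938 233.8651123046875 21.63311195373535 pointer axis deg 77.75815914767159 head dir [-1.83899336  0.86817018]
```

{"api": "jog_arm", "payload": {"travel": [[0,0,-10],[0,0,-16],[0,0,-16],[0,0,-16],[0,0,-16],[0,0,-16],[0,0,-16],[0,0,-16],[0,0,-16],[0,0,-16],[0,0,-6],[0,0,0]], "rot": [[0,0,0],[0,0,0],[0,0,0],[0,0,0],[0,0,0],[0,0,0],[0,0,0],[0,0,0],[0,0,0],[0,0,0],[0,0,0],[0,0,0]]}}

```text
time: 17.07
tool_pos: [0.5516, 0.144, 0.3867]
ee_rot: [0.63, 0.777, 0.001, 0.001]
wrist_force: [0.0, 0.7, -4.1]
finger_gap: 0.0157
finger_force: 60.0
```

{"api": "jog_arm", "payload": {"travel": [[-20,-4,0],[-36,-7.4,0],[-36,-7.4,0],[-36,-7.4,0],[-36,-7.4,0],[-36,-7.4,0],[-36,-7.4,0],[-36,-7.4,0],[-36,-7.4,0],[-36,-7.4,0],[-36,-7.4,0],[-36,-7.4,0]], "rot": [[0,0,0],[0,0,0],[0,0,0],[0,0,0],[0,0,0],[0,0,0],[0,0,0],[0,0,0],[0,0,0],[0,0,0],[0,0,0],[0,0,0]]}}

```text
time: 18.07
tool_pos: [0.5534, -0.2825, 0.3838]
ee_rot: [0.63, 0.777, -0.0, -0.001]
wrist_force: [1.0, 0.6, -3.4]
finger_gap: 0.0154
finger_force: 60.0
```

{"api": "jog_arm", "payload": {"travel": [[-20,-4,0],[-16,-3,0],[0,0,0],[0,0,0],[0,0,0],[0,0,0]], "rot": [[0,0,0],[0,0,0],[0,0,0],[0,0,0],[0,0,0],[0,0,0]]}}

```text
time: 18.57
tool_pos: [0.5547, -0.3162, 0.3851]
ee_rot: [0.629, 0.777, 0.0, 0.0]
wrist_force: [0.7, -0.3, -4.2]
finger_gap: 0.0154
finger_force: 60.0
```

```bash
python3 - <<'E'
from h import *
delta(.5552,-.3238,.1886,113.9)
for n in("top",):
    p,d=snapshot(n);pointer(n,p)
p,d=snapshot("scene");W,C,D=pts("scene",p,d);m=(d>0)&near(W,.5552,-.3238,.04)&(W[...,2]>.215)&(W[...,2]<.26);print("head",m.sum(),W[m].mean(0),W[m].min(0),W[m].max(0))
pointer("scene",p)
E
```

```text
t 18.57 pos [ 0.5547 -0.3162  0.3851] yaw_y 11.99 tilt [ 3.e-04  1.e-04 -1.e+00] q6 -44.0 gap 0.0154 F [ 0.7 -0.3 -4.2] T [-0.04  0.07  0.  ]
tool delta mm [ -7.6  -1.1 196.5] rotz -101.9
top dial 572.5847778320312 235.23281860351562 22.870580673217773 pointer axis deg 76.65156190440128 head dir [-0.46378011 -2.62822673]
head 205 [ 0.56525139 -0.31195636  0.23922838] [ 0.53642406 -0.32893075  0.21708904] [ 0.57363478 -0.29884993  0.25996427]
scene dial 576.42431640625 233.725830078125 21.161584854125977 pointer axis deg 77.1672340466162 head dir [-3.0438003  -2.73161231]
```

{"api": "jog_arm", "payload": {"travel": [[-4,-0.5,5],[-4,-0.5,10],[0,0,12],[0,0,12],[0,0,12],[0,0,12],[0,0,12],[0,0,12],[0,0,12],[0,0,12],[0,0,9],[0,0,0]], "rot": [[0,0,0],[0,0,0],[0,0,0],[0,0,0],[0,0,0],[0,0,0],[0,0,0],[0,0,0],[0,0,0],[0,0,0],[0,0,0],[0,0,0]]}}

```text
time: 19.67
tool_pos: [0.5547, -0.3251, 0.2624]
ee_rot: [0.63, 0.777, -0.0, -0.001]
wrist_force: [-0.1, 0.2, -4.7]
finger_gap: 0.0153
finger_force: 60.0
```

{"api": "jog_arm", "payload": {"travel": [[0,0,4],[0,0,4],[0,0,3],[0,0,2],[0,0,0]], "rot": [[0,0,0],[0,0,0],[0,0,0],[0,0,0],[0,0,0]]}}

```text
time: 20.08
tool_pos: [0.5551, -0.3253, 0.2516]
ee_rot: [0.63, 0.777, -0.0, -0.0]
wrist_force: [0.7, 0.1, -3.8]
finger_gap: 0.0156
finger_force: 60.0
```

```bash
python3 - <<'E'
from h import *
delta(.5552,-.3242,.1886,113.9)
E
```

```text
t 20.08 pos [ 0.5551 -0.3253  0.2516] yaw_y 11.92 tilt [-2.e-04  1.e-04 -1.e+00] q6 -44.6 gap 0.0156 F [ 0.7  0.1 -3.8] T [-0.09  0.02  0.05]
tool delta mm [ 1.1  0.3 63. ] rotz -102.0
```

The key is 7 mm into the pocket with no contact. Lowering on.

{"api": "jog_arm", "payload": {"travel": [[1,0,6],[0,0,6],[0,0,6],[0,0,6],[0,0,6],[0,0,6],[0,0,6],[0,0,6],[0,0,6],[0,0,4],[0,0,2],[0,0,0]], "rot": [[0,0,0],[0,0,0],[0,0,0],[0,0,0],[0,0,0],[0,0,0],[0,0,0],[0,0,0],[0,0,0],[0,0,0],[0,0,0],[0,0,0]]}}

```text
time: 21.08
tool_pos: [0.5549, -0.3243, 0.1914]
ee_rot: [0.63, 0.777, -0.0, -0.0]
wrist_force: [0.4, -0.6, -4.0]
finger_gap: 0.0152
finger_force: 60.0
```

{"api": "jog_arm", "payload": {"travel": [[0,0,1],[0,0,1],[0,0,0],[0,0,0]], "rot": [[0,0,0],[0,0,0],[0,0,0],[0,0,0]]}}

```text
time: 21.42
tool_pos: [0.555, -0.3244, 0.1901]
ee_rot: [0.63, 0.777, -0.0, 0.0]
wrist_force: [-0.4, -0.0, -3.8]
finger_gap: 0.0158
finger_force: 60.0
```

{"api": "jog_arm", "payload": {"travel": [[0,0,0.8],[0,0,0.8],[0,0,0],[0,0,0]], "rot": [[0,0,0],[0,0,0],[0,0,0],[0,0,0]]}}

```text
time: 21.75
tool_pos: [0.555, -0.3244, 0.1886]
ee_rot: [0.63, 0.777, 0.0, 0.0]
wrist_force: [-0.1, 0.7, -0.7]
finger_gap: 0.0159
finger_force: 60.0
```

The weight is now on the pocket floor. Releasing and rising.

{"api": "jog_arm", "payload": {"travel": [[0,0,0],[0,0,0],[0,0,0],[0,0,0],[0,0,0],[0,0,0],[0,0,0],[0,0,0],[0,0,0],[0,0,0],[0,0,0],[0,0,0]], "rot": [[0,0,0],[0,0,0],[0,0,0],[0,0,0],[0,0,0],[0,0,0],[0,0,0],[0,0,0],[0,0,0],[0,0,0],[0,0,0],[0,0,0]], "hand": 80, "grip_force": 5}}

```text
time: 22.75
tool_pos: [0.5549, -0.3244, 0.1883]
ee_rot: [0.63, 0.777, 0.0, -0.0]
wrist_force: [0.4, -0.1, -0.5]
finger_gap: 0.0742
finger_force: 0.0
```

{"api": "jog_arm", "payload": {"travel": [[0,0,-5],[0,0,-10],[0,0,-16],[0,0,-18],[0,0,-18],[0,0,-18],[0,0,-18],[0,0,-18],[0,0,-10],[0,0,0],[0,0,0],[0,0,0]], "rot": [[0,0,0],[0,0,0],[0,0,0],[0,0,0],[0,0,0],[0,0,0],[0,0,0],[0,0,0],[0,0,0],[0,0,0],[0,0,0],[0,0,0]]}}

```text
time: 23.75
tool_pos: [0.5548, -0.3243, 0.3182]
ee_rot: [0.63, 0.777, -0.0, -0.001]
wrist_force: [0.6, 0.2, -0.9]
finger_gap: 0.0742
finger_force: 0.0
```

```bash
python3 - <<'E'
from h import *
delta(.5552,-.3242,.1886,113.9)
p,d=snapshot("scene");W,C,D=pts("scene",p,d);pointer("scene",p)
m=(d>0)&near(W,.555,-.3245,.09)&(W[...,2]>.185)&(W[...,2]<.22);print(rectinfo(W[m]),W[m].mean(0),W[m][:,2].max())
cv2.imwrite("pics/s9.png",p[100:320,130:530,::-1].repeat(2,0).repeat(2,1))
E
```

```text
t 23.75 pos [ 0.5548 -0.3243  0.3182] yaw_y 11.92 tilt [-1.1e-03  7.0e-04 -1.0e+00] q6 -44.5 gap 0.0742 F [ 0.6  0.2 -0.9] T [-0.05  0.07  0.03]
tool delta mm [-1.000e-01  5.000e-01  1.296e+02] rotz -102.0
scene dial 576.7571411132812 234.00851440429688 21.27964210510254 pointer axis deg 77.69435524928119 head dir [-3.28477227 -2.7103177 ]
(array([ 556.9, -324.5]), array([20.9, 99.7]), 13.0) [ 0.55909058 -0.32346128  0.196552  ] 0.20449119776354557
```

View pics/s9.png

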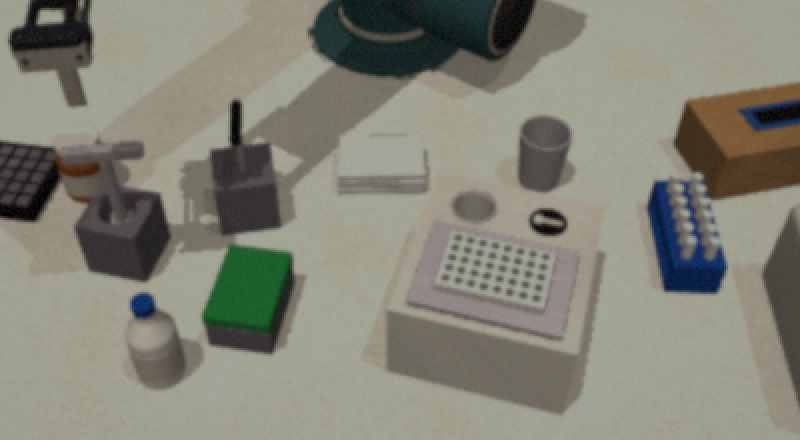

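The key stands upright in its stand at (110,180) with its top at about 0.20 m. The pointer at (548,221) is at the released position, the driver and the other items are where they were, and the gripper is clear.

```bash
python3 -c "
from plant import *
print(finish_job())"
```

```text
the job is handed in; nothing more can be done
None
```

The lock stem is turned clockwise to its released stop (pointer moved about 89°, torque rose at the end). The key is back upright on the floor of its own stand, the last picture shows the other bench items where they were, and the job was handed in at about 24 s.

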